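# Snap the lid of the offcuts tub shut, corner by corner

### The arm

A 7-joint arm with a two-finger parallel gripper is mounted at the origin on a cart in front of the work surface, level with it; the furniture and walls round the work are solid. World frame = base frame: x ahead of the robot, y to its left, z up, the work surface at z = 0. Lengths are in m, angles in rad, forces in N, time in s.
With the tool pointing down it reaches from about 0.425 to 0.925 m from the base axis. Payload 6.8 kg.
Tool frame: the origin (TCP) lies on the mounting face of the last link; the fingertips stand 173 mm ahead of it and the grasp point (between the pads) lies 155 mm ahead of it; z points along the fingers, y is the line along which they close (so a half turn about z gives the same grasp; the last joint's range is limited). The gripper opens to 85 mm and grips with 20 to 120 N. Pads are 22 mm wide; open, the fingers measure 114 mm over their backs; the gripper's body (76 mm by 85 mm) begins 54 mm behind the grasp point. The pads swing forward as they close: fully open they stand 13 mm farther back than shut.
Start: joints at [-1.447, 0.477, 0.022, 1.555, -0.011, 1.109, -0.083], TCP at [0.155, 0.657, 0.405] pointing down, gripper open.
Joint ranges: [-2.96, 2.96], [-0.34, 2.1], [-1.41, 1.46], [0.24, 2.44], [-1.37, 4.51], [0.17, 1.92], [-2.96, 2.96]. Speed limits (rad/s): [2.39, 2.39, 3.14, 3.14, 3.14, 3.14, 3.14].

### API

Orientations are given as a rotation vector (axis times angle).
In Python, from bench import r gives the robot as it stands.
- The arm moves only by the tool carry_out, never from a script. Its argument "moves" is a list of rows, each a list of 5 numbers: the shift along the tool's x, y, z in m, then the turn about the tool's z in rad, then the finger opening in m, from 0 to 0.0854. In form: [[dx, dy, dz, roll, claw], ...]. A call has exactly 8 rows; each row is the pose to reach, as a shift and turn from the pose commanded when the call began, along the tool's axes at that moment; what a row does not reach only later rows make up. A row lasts 1/10 s, in which the tool goes at most 50 mm and 8.59 degrees, less where a joint would pass 70% of its speed; a pose out of reach is approached as far as the arm can. A call with a gripper value outside its range is refused whole. The fingers move at their own pace and stop on an object; "force" is the grip in N (left out, the last holds). Time passes only in rows, so rows that repeat a pose let the fingers close, or fill a call up. It gives the time, the measured TCP pose, the force, the opening and the grip force at its end, in the units of the state.
- r.get_obs(): the state, without advancing time (a new reading comes with each control period).
- r.grab_frame(name): name is "scene" or "top"; returns the picture (384x512x3 uint8, red, green, blue); there is no depth.
- r.calibration(name): a dict with "fx", "fy", "cx", "cy" (pixels), "rvec" (rotation vector, rad) and "tvec" (3), from world to camera coordinates, as OpenCV has them. Camera axes: x right, y down, z forward; pixel columns grow to the right and rows downward; lengths in m; the calibration is good to about 2 mm. A picture is of the moment at which its call begins. calibration takes no time and is no camera call.
- r.hand_in(): hands the job in; it is judged then, once.
The state is a dict: "clock": time; "joints": joint angles; "qvel": joint speeds; "tau": joint torques, N m; "tcp_pos": TCP position; "orientation": TCP orientation; "contact_force": force on the tool from outside, world axes, zero at the start; "moment": the same for the moment, N m; "grip_width": finger opening in m; "gripper_force": force on a finger pad.
Only numpy, scipy, OpenCV 4.12 (cv2) and the standard library are available. Lean on these libraries where they do the work, as an engineer would, in place of code of your own. Each camera call takes 0.05 s, during which the arm holds its last target. There are 200 camera calls.

### The job

The clear lid lies on the black tub of wire offcuts but all four of its corners still stand up. Press each corner down with the fingertips until it snaps, so that the lid's rim is flush all round. The tub stays standing where it is: do not lift it, tip it or push it about, and leave the other things on the table alone.

Things in the scene. Friction and masses are not known exactly. Their poses are not given: they have to be found in the camera images.
- tub: Black takeaway tub of wire offcuts under a clear, frosted-edged snap-fit lid; about 0.55 kg with its lid and contents, standing loose on the table. Tub and lid measure 158 mm (x) by 208 mm (y) with rounded corners (radius 29 mm); the flat top of the lid is 52.5 mm above the table. The origin is the centre of the tub's underside, z up. The tub's foot is smaller than its rim (about 100 x 150 mm), so a hard push on the very edge can tip it
- corner_near_left (a joint): the lid's near left corner: 0 rad snapped shut and flush (a hard stop), 0.23 to 0.29 at the start, tip about 10 mm proud. It bends about a diagonal fold 40 mm in from its tip. A bead on its springy lip must ride over the tub's rim: pressing takes 4 N at first, about 7 N near 0.2 rad, then it gives way. Let go above 0.12 rad it springs back up, below 0.09 it snaps home and stays
- press_near_left (a point): the point to press on the top face of the near left corner, on the rim 10 mm in from the corner's tip; it moves with the corner. On the shut lid it lies at tub frame (x -63, y +88) mm, 52.5 mm above the table
- corner_near_right (a joint): the lid's near right corner: 0 rad snapped shut and flush (a hard stop), 0.23 to 0.29 at the start, tip about 10 mm proud. It bends about a diagonal fold 40 mm in from its tip. A bead on its springy lip must ride over the tub's rim: pressing takes 4 N at first, about 7 N near 0.2 rad, then it gives way. Let go above 0.12 rad it springs back up, below 0.09 it snaps home and stays
- press_near_right (a point): the point to press on the top face of the near right corner, on the rim 10 mm in from the corner's tip; it moves with the corner. On the shut lid it lies at tub frame (x -63, y -88) mm, 52.5 mm above the table
- corner_far_left (a joint): the lid's far left corner: 0 rad snapped shut and flush (a hard stop), 0.23 to 0.29 at the start, tip about 10 mm proud. It bends about a diagonal fold 40 mm in from its tip. A bead on its springy lip must ride over the tub's rim: pressing takes 4 N at first, about 7 N near 0.2 rad, then it gives way. Let go above 0.12 rad it springs back up, below 0.09 it snaps home and stays
- press_far_left (a point): the point to press on the top face of the far left corner, on the rim 10 mm in from the corner's tip; it moves with the corner. On the shut lid it lies at tub frame (x +63, y +88) mm, 52.5 mm above the table
- corner_far_right (a joint): the lid's far right corner: 0 rad snapped shut and flush (a hard stop), 0.23 to 0.29 at the start, tip about 10 mm proud. It bends about a diagonal fold 40 mm in from its tip. A bead on its springy lip must ride over the tub's rim: pressing takes 4 N at first, about 7 N near 0.2 rad, then it gives way. Let go above 0.12 rad it springs back up, below 0.09 it snaps home and stays
- press_far_right (a point): the point to press on the top face of the far right corner, on the rim 10 mm in from the corner's tip; it moves with the corner. On the shut lid it lies at tub frame (x +63, y -88) mm, 52.5 mm above the table
- pliers: black-handled pliers lying in front of the tub, 155 x 51 mm, 12 mm thick; origin under the middle; a bystander, to be left alone
- jar: orange pill jar with a white cap standing to the left of the tub, 42 mm across, 72 mm tall; origin under its middle; a bystander, to be left alone
- block: small blue rounded block to the left of the tub, 26 x 26 x 26 mm; origin under its middle; a bystander, to be left alone
- dark_stone: black polished pebble in front of and to the left of the tub, 24 x 34 mm, 15 mm high; origin under its middle; a bystander, to be left alone
- bench_block: steel bench block on the right of the table, 62 x 62 mm, 20 mm high; origin under its middle; a bystander, to be left alone

How it is judged:
At the end, for the whole second after the job is handed in: All four corners of the lid are snapped shut (each within 0.03 rad of flush, about 1 mm at its tip) and stay so; the tub stands level on the table, at rest, within 40 mm of where it started; the other loose things are within 30 mm of where they stood (value of joint each of corner_near_left, corner_near_right, corner_far_left, corner_far_right below 0.03 rad and angle between tub's own z axis and vertical below 0.03 rad and height (world z) of tub below 0.004 m and distance of tub from where it was at the start of the episode below 0.04 m and linear speed of tub below 0.02 m/s and distance of each of pliers, jar, block, dark_stone, bench_block from where it was at the start of the episode below 0.03 m); the robot touches nothing.
It fails at once if the tub is lifted or carried off the table (height (world z) of tub above 0.02 m).
It fails at once if the tub is tipped by more than about 14 degrees (angle between tub's own z axis and vertical above 0.25 rad).
It fails at once if the tub is pushed more than 60 mm from its place (distance of tub from where it was at the start of the episode above 0.06 m).
It fails at once if one of the other loose things is moved or picked up (distance of any of pliers, jar, block, dark_stone, bench_block from where it was at the start of the episode above 0.04 m).
It also fails if it takes over 45 s, if anything falls off the work surface, if the arm or the gripper's body presses on something with over 40 N, if the wrist force passes 120 N, or if a joint passes its speed limit or range.

## Working session

There is one attempt and no reset: what is moved stays moved. The work goes in short steps, Python scripts to look and compute and a tool call to move; the robot and the scene stay as the last step left them, time stands still between calls to the robot, and variables do not carry over. Pictures are saved under pics/ and viewed, at most 10 in all, crops included, and the job is handed in when it is done.

Besides the shell and the picture viewer there is one more tool, called after ">>>" as name([rows], argument=value, ...), one row to a line, values as JSON. carry_out: Moves the arm, as the interface text tells. Its arguments: {"type":"object","properties":{"moves":{"type":"array","items":{"type":"array","items":{"type":"number"}}},"force":{"type":"number"}},"required":["moves"]}

```bash
mkdir -p pics; python3 - <<'E'
from bench import r
import cv2
o=r.get_obs()
for k in ("clock","tcp_pos","orientation","contact_force","grip_width"): print(k,o[k])
for n in ("scene","top"):
    print(r.calibration(n))
    cv2.imwrite(f"pics/{n}0.png",cv2.resize(r.grab_frame(n)[:,:,::-1],(768,576),interpolation=cv2.INTER_CUBIC))
E
```

```text
clock 0.0
tcp_pos [0.15498735 0.65668283 0.40369552]
orientation [-3.63194605e-01 -3.12045853e+00  2.94264233e-03]
contact_force [-0.69052898 -0.37197369 -0.21436291]
grip_width 0.08573331893390299
{'fx': 391.6357981486861, 'fy': 391.6357981486861, 'cx': 256.1376490722976, 'cy': 193.21790208181238, 'rvec': array([ 0.74314969, -2.6389681 ,  1.03699551]), 'tvec': array([0.35254611, 0.35704522, 0.61318193])}
{'fx': 425.4399732874925, 'fy': 425.4399732874925, 'cx': 255.0379916975946, 'cy': 192.025272162145, 'rvec': array([ 2.16290196, -2.11449033,  0.20431402]), 'tvec': array([-0.1873257 ,  0.52012594,  0.96057399])}
```

View pics/top0.png

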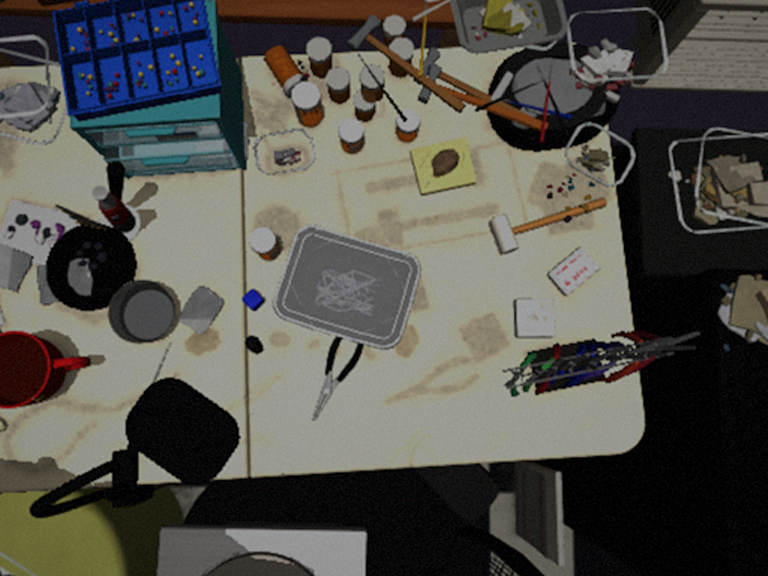

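View pics/scene0.png

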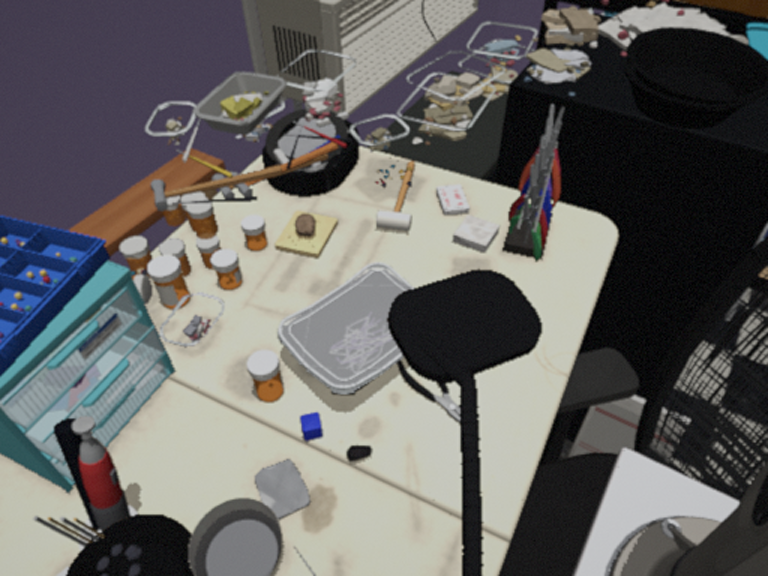

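The top view (768x576) shows the tub at about (348,287), turned by about 13°. The jar is at (265,243), the block at (253,299), the stone at (254,344) and the pliers at (338,375). The scene view shows the lid's near-left side, with the lamp head covering its right part.

```bash
cat > h.py <<'E'
import numpy as np,cv2
from bench import r
def ray(n,uv,z):
    c=r.calibration(n);R=cv2.Rodrigues(c["rvec"])[0];C=-R.T@c["tvec"]
    uv=np.atleast_2d(uv).astype(float)
    d=np.c_[(uv[:,0]-c["cx"])/c["fx"],(uv[:,1]-c["cy"])/c["fy"],np.ones(len(uv))]@R
    return C+d*((z-C[2])/d[:,2])[:,None]
def proj(n,P):
    c=r.calibration(n);K=np.array([[c["fx"],0,c["cx"]],[0,c["fy"],c["cy"]],[0,0,1]])
    return cv2.projectPoints(np.atleast_2d(P).astype(float),c["rvec"],c["tvec"],K,None)[0][:,0]
E
python3 - <<'E'
from h import *
for n in("scene","top"):
    c=r.calibration(n);R=cv2.Rodrigues(c["rvec"])[0];print(n,"cam",-R.T@c["tvec"])
    print(proj(n,[[0.155,0.657,0.4],[0.155,.657,.23],[0,0,0]])*1.5)
im=r.grab_frame("top");hsv=cv2.cvtColor(im,cv2.COLOR_RGB2HSV)
m=((hsv[...,1]<38)&(hsv[...,2]>60)).astype(np.uint8)
roi=np.zeros_like(m);roi[140:245,175:290]=1;m&=roi
m=cv2.morphologyEx(m,cv2.MORPH_OPEN,np.ones((3,3)))
m=cv2.morphologyEx(m,cv2.MORPH_CLOSE,np.ones((5,5)))
cs=cv2.findContours(m,0,2)[0];c=max(cs,key=cv2.contourArea)
v=im.copy();cv2.drawContours(v,[c],-1,(255,0,0),1)
P=ray("top",c[:,0],.053)[:,:2]
(ctr,wh,a)=cv2.minAreaRect((P*1000).astype(np.float32));print(ctr,wh,a)
print("corners",cv2.boxPoints((ctr,wh,a)))
cv2.imwrite("pics/t1.png",cv2.resize(v[130:260,150:310,::-1],None,fx=5,fy=4.6,interpolation=0)[:600,:800])
for p,z in(([265,243],.072),([253,299],.026),([254,344],.015),([338,355],.01),([320,410],.01),([185,430],.2),([185,430],.4)): print(p,ray("top",np.array(p)/1.5,z)[0])
E
```

```text
scene cam [0.21067065 0.31579436 0.69545232]
[[  52767.69960243 -177159.41300734]
 [   -223.47593922    2933.4413771 ]
 [    721.96025072     631.8909709 ]]
top cam [ 0.35055184 -0.15993688  1.03916212]
[[-529.05322528  597.6438717 ]
 [-328.50341295  553.44140734]
 [ 258.10664974  633.58499591]]
(524.514404296875, -121.57115173339844) (248.2233428955078, 270.5331115722656) 1.2577565908432007
corners [[ 397.4635     10.938532]
 [ 403.40173  -259.5294  ]
 [ 651.5653   -254.08084 ]
 [ 645.6271     16.387085]]
[265, 243] [0.5863512  0.00883875 0.072     ]
[253, 299] [0.50503286 0.03116304 0.026     ]
[254, 344] [0.43401544 0.02758727 0.015     ]
[338, 355] [ 0.41981896 -0.10683033  0.01      ]
[320, 410] [ 0.33251303 -0.08125915  0.01      ]
[185, 430] [0.30719873 0.07543305 0.2       ]
[185, 430] [0.3175312  0.01933664 0.4       ]
```

View pics/t1.png

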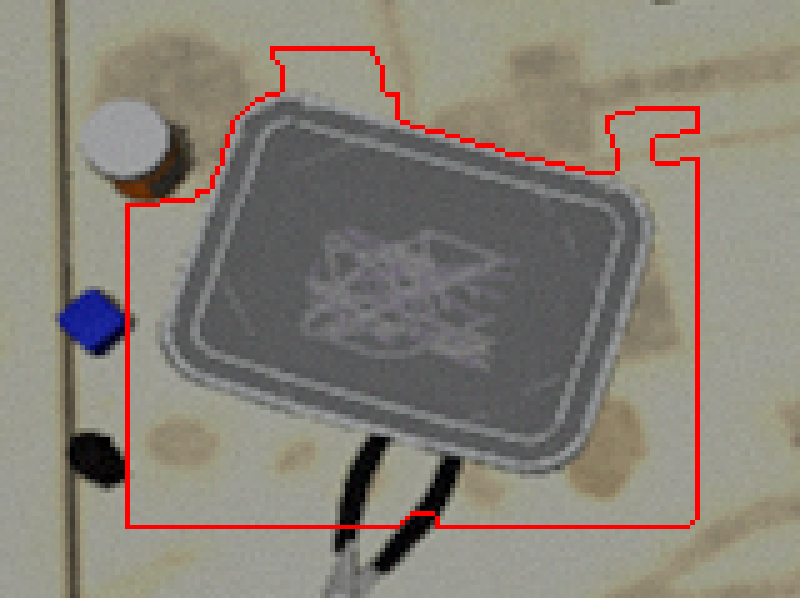

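The crop shows the lid outline clearly: corners near (250,110), (640,190), (570,460) and (175,360). My mask leaked onto the table, so I'll mask the dark lid instead and triangulate the lamp head as an obstacle.

```bash
python3 - <<'E'
from h import *
im=r.grab_frame("top");hsv=cv2.cvtColor(im,cv2.COLOR_RGB2HSV)
m=((hsv[...,1]<60)&(hsv[...,2]<125)&(hsv[...,2]>50)).astype(np.uint8)
m=cv2.morphologyEx(m,cv2.MORPH_CLOSE,np.ones((7,7)))
m=cv2.morphologyEx(m,cv2.MORPH_OPEN,np.ones((13,13)))
m[:, :175]=0;m[:,290:]=0;m[:140]=0;m[245:]=0
c=max(cv2.findContours(m,0,2)[0],key=cv2.contourArea)
P=ray("top",c[:,0],.053)[:,:2]
(ctr,wh,a)=cv2.minAreaRect((P*1000).astype(np.float32));print(ctr,wh,a)
for th in np.radians([a,a-90]):
    pass
al=a if wh[0]<wh[1] else a-90  # x axis dir = short side
print("yaw deg",al)
t=np.radians(al);R=np.array([[np.cos(t),-np.sin(t)],[np.sin(t),np.cos(t)]])
ctr=np.array(ctr)/1000
Q={}
for n,p in dict(nl=(-63,88),nr=(-63,-88),fl=(63,88),fr=(63,-88)).items():
    q=ctr+R@np.array(p)/1000;Q[n]=q;print(n,q.round(4), proj("top",[*q,.06]),np.hypot(*q))
v=im.copy();cv2.drawContours(v,[c],-1,(255,0,0),1)
V=cv2.resize(v[130:260,150:310,::-1],None,fx=5,fy=4.5,interpolation=0)
for q in Q.values():
    u=proj("top",[*q,.06])[0]; cv2.circle(V,(int((u[0]+.5-150)*5),int((u[1]+.5-130)*4.5)),6,(0,255,0),1)
cv2.imwrite("pics/t2.png",V)
# lamp: triangulate head extremes
def pm(n):
    k=r.calibration(n);return np.array([[k["fx"],0,k["cx"]],[0,k["fy"],k["cy"]],[0,0,1]])@np.c_[cv2.Rodrigues(k["rvec"])[0],k["tvec"]]
X=cv2.triangulatePoints(pm("top"),pm("scene"),np.array([[183,430.]]).T/1.5,np.array([[465,325.]]).T/1.5);print("lamp",(X[:3]/X[3]).T)
E
```

```text
(519.6381225585938, -116.99878692626953) (214.86798095703125, 162.7819061279297) 74.33197784423828
yaw deg -15.668022155761719
nl [ 0.4827 -0.0153] [[185.58036956 207.04067885]] 0.48298555314666175
nr [ 0.4352 -0.1847] [[258.33686009 229.22489606]] 0.4727900101276339
fl [ 0.6041 -0.0493] [[202.51396113 156.5583681 ]] 0.6060697941989761
fr [ 0.5565 -0.2187] [[273.80612115 177.9861038 ]] 0.5979765418212412
lamp [[0.31411372 0.03715908 0.34335866]]
```

View pics/t2.png

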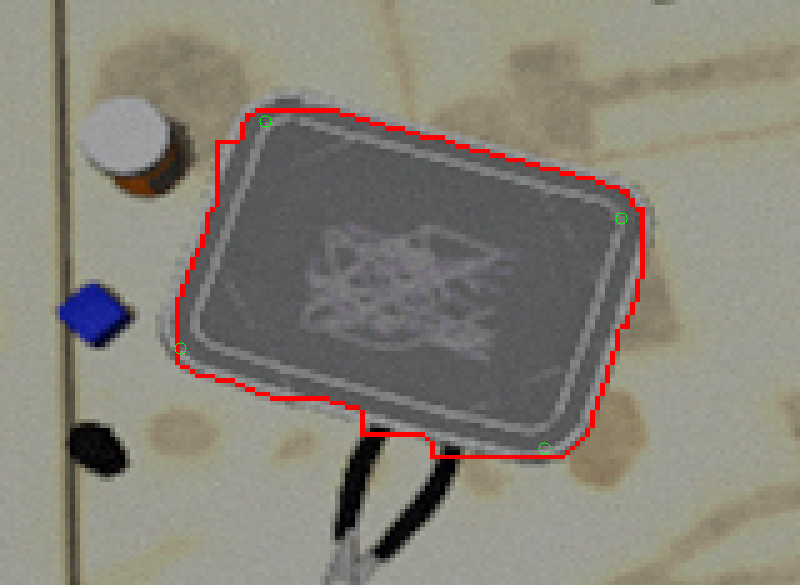

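The mask trims the lid unevenly, clipping the left corners and bulging at the pliers. I'll use the straight outer edges read from this crop instead: left (225,150)-(168,320), right (648,240)-(590,430), top (310,95)-(610,178), bottom (195,378)-(510,467).

```bash
python3 - <<'E'
from h import *
L=dict(l=((225,150),(168,320)),r=((648,240),(590,430)),t=((310,95),(610,178)),b=((195,378),(510,467)))
W={k:ray("top",[[u/5+150-.5,w/4.5+130-.5] for u,w in p],.0525)[:,:2] for k,p in L.items()}
for k,p in W.items(): d=p[1]-p[0];print(k,np.degrees(np.arctan2(d[1],d[0])).round(1))
def X(a,b):
    A=W[a];B=W[b];s=np.linalg.solve(np.c_[A[1]-A[0],B[0]-B[1]],B[0]-A[0]);return A[0]+s[0]*(A[1]-A[0])
C={"fl":X("l","t"),"fr":X("r","t"),"nr":X("r","b"),"nl":X("l","b")}
print({k:v.round(4) for k,v in C.items()})
print("x sizes",np.linalg.norm(C["fl"]-C["nl"]),np.linalg.norm(C["fr"]-C["nr"]),"y",np.linalg.norm(C["fl"]-C["fr"]),np.linalg.norm(C["nl"]-C["nr"]))
ctr=sum(C.values())/4
e=(C["fl"]-C["nl"]+C["fr"]-C["nr"]); f=(C["fl"]-C["fr"]+C["nl"]-C["nr"])
t=(np.arctan2(e[1],e[0])*.43+np.arctan2(-f[0],f[1])*.57)
print("ctr",ctr,"yaw",np.degrees(t))
R=np.array([[np.cos(t),-np.sin(t)],[np.sin(t),np.cos(t)]])
o=r.get_obs();T=cv2.Rodrigues(o["orientation"])[0];print(T.round(3))
for n,p in dict(nl=(-63,88),nr=(-63,-88),fl=(63,88),fr=(63,-88)).items():
    q=ctr+R@np.array(p)/1000
    print(n,q.round(4),"tool shift xy",(T.T@np.array([*(q-o["tcp_pos"][:2]),0])).round(3),np.hypot(*q))
# same with scene view check of fl corner
print("scene px(x1.5) of press pts",[ (proj("scene",[*(ctr+R@np.array(p)/1000),.06])[0]*1.5).round() for p in((-63,88),(-63,-88),(63,88),(63,-88))])
E
```

```text
l 166.2
r 165.6
t -106.1
b -106.1
{'fl': array([ 0.6297, -0.0398]), 'fr': array([ 0.5724, -0.2385]), 'nr': array([ 0.4176, -0.1987]), 'nl': array([ 0.4745, -0.0017])}
x sizes 0.1597546508344914 0.15985205580213324 y 0.20677564545827745 0.20510855142583576
ctr [ 0.52356814 -0.11966889] yaw -15.240358144747466
[[-0.973  0.23  -0.   ]
 [ 0.23   0.973 -0.001]
 [-0.    -0.001 -1.   ]]
nl [ 0.4859 -0.0182] tool shift xy [-0.477 -0.581  0.001] 0.4862570419383202
nr [ 0.4397 -0.188 ] tool shift xy [-0.471 -0.757  0.001] 0.4781655276856222
fl [ 0.6075 -0.0513] tool shift xy [-0.603 -0.585  0.001] 0.6096492513347878
fr [ 0.5612 -0.2211] tool shift xy [-0.597 -0.761  0.001] 0.6032151943422277
scene px(x1.5) of press pts [array([344., 384.]), array([438., 313.]), array([285., 329.]), array([378., 268.])]
```

```bash
python3 - <<'E'
from h import *
# top-view lamp outline as a function of height -> compare with scene outline (x1.5 px)
for name,uv in dict(headN=(178,380),headE=(239,432),headS=(200,482),headW=(128,410),joint=(125,465),stem=(80,495),stemend=(35,510)).items():
    print(name,[(z,ray("top",np.array(uv)/1.5,z)[0,:2].round(3).tolist(),(proj("scene",ray("top",np.array(uv)/1.5,z))[0]*1.5).round().astype(int).tolist()) for z in(.25,.3,.35,.4)])
E
```

```text
headN [(0.25, [0.369, 0.074], [381, 395]), (0.3, [0.368, 0.059], [390, 350]), (0.35, [0.367, 0.045], [401, 299]), (0.4, [0.366, 0.03], [413, 242])]
headE [(0.25, [0.309, -0.003], [480, 363]), (0.3, [0.311, -0.013], [488, 320]), (0.35, [0.314, -0.023], [498, 272]), (0.4, [0.317, -0.033], [508, 217])]
headS [(0.25, [0.25, 0.039], [521, 427]), (0.3, [0.256, 0.027], [530, 379]), (0.35, [0.263, 0.014], [540, 326]), (0.4, [0.269, 0.001], [551, 266])]
headW [(0.25, [0.332, 0.131], [382, 467]), (0.3, [0.333, 0.113], [393, 416]), (0.35, [0.334, 0.095], [405, 360]), (0.4, [0.335, 0.076], [418, 297])]
joint [(0.25, [0.268, 0.129], [454, 505]), (0.3, [0.273, 0.111], [465, 452]), (0.35, [0.278, 0.093], [476, 392]), (0.4, [0.283, 0.074], [489, 326])]
stem [(0.25, [0.233, 0.179], [467, 589]), (0.3, [0.24, 0.157], [478, 530]), (0.35, [0.248, 0.136], [490, 464]), (0.4, [0.255, 0.114], [504, 390])]
stemend [(0.25, [0.215, 0.229], [457, 678]), (0.3, [0.223, 0.205], [469, 612]), (0.35, [0.232, 0.18], [483, 538]), (0.4, [0.241, 0.155], [498, 456])]
```

The lamp head is flat at about z 0.35, over x 0.26–0.37 and y −0.02–0.10. My line to the far-left corner clears it. Setting off with fingers closing.

>>> carry_out([
  [-0.02, -0.02, -0.02, 0, 0],
  [-0.05, -0.05, -0.04, 0, 0],
  [-0.08, -0.08, -0.06, 0, 0],
  [-0.11, -0.11, -0.08, 0, 0],
  [-0.14, -0.14, -0.08, 0, 0],
  [-0.17, -0.17, -0.08, 0, 0],
  [-0.2, -0.2, -0.08, 0, 0],
  [-0.23, -0.23, -0.08, 0, 0],
], force=40)

```text
clock: 1.0
tcp_pos: [0.3267, 0.3785, 0.4847]
orientation: [-0.363, -3.12, -0.0]
contact_force: [0.6, -0.0, 0.3]
grip_width: -0.0001
gripper_force: 0.0
```

>>> carry_out([
  [-0.03, -0.03, 0, 0, 0],
  [-0.06, -0.06, 0, 0, 0],
  [-0.09, -0.09, 0, 0, 0],
  [-0.12, -0.12, 0, 0, 0],
  [-0.15, -0.15, 0, 0, 0],
  [-0.18, -0.18, 0, 0, 0],
  [-0.21, -0.21, 0, 0, 0],
  [-0.24, -0.24, 0, 0, 0],
])

```text
clock: 1.8
tcp_pos: [0.505, 0.0899, 0.4848]
orientation: [0.363, 3.12, 0.001]
contact_force: [1.2, -0.2, -0.4]
grip_width: -0.0001
gripper_force: 0.0
```

>>> carry_out([
  [-0.03, -0.03, 0, 0, 0],
  [-0.06, -0.06, 0, 0, 0],
  [-0.09, -0.09, 0.03, 0, 0],
  [-0.12, -0.113, 0.06, 0, 0],
  [-0.131, -0.113, 0.09, 0, 0],
  [-0.131, -0.113, 0.12, 0, 0],
  [-0.131, -0.113, 0.15, 0, 0],
  [-0.131, -0.113, 0.17, 0, 0],
])

```text
clock: 2.6
tcp_pos: [0.6054, -0.0484, 0.3122]
orientation: [-0.363, -3.118, 0.001]
contact_force: [0.1, 0.7, 0.3]
grip_width: 0.0
gripper_force: 0.0
```

```bash
python3 - <<'E'
from h import *
o=r.get_obs();print(o["tcp_pos"],o["joints"].round(2) if hasattr(o["joints"],'round') else o["joints"])
cv2.imwrite("pics/s3.png",cv2.resize(r.grab_frame("scene")[:,:,::-1],(768,576),interpolation=cv2.INTER_CUBIC))
E
```

```text
[ 0.60540681 -0.04841023  0.31219838] [-0.38  0.5   0.48  1.83 -0.29  0.88  1.58]
```

View pics/s3.png

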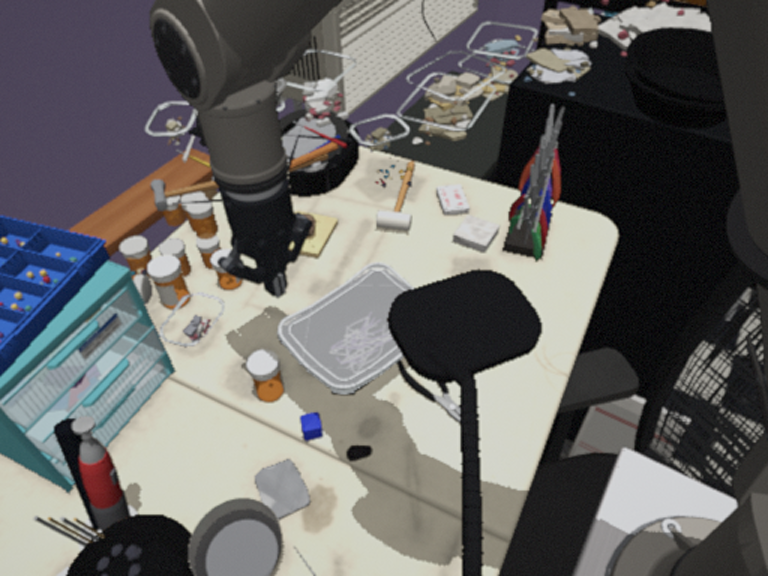

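The arm is seen with closed fingertips at (280,290), directly above the far-left lid corner at (283,328). Lid and bystanders are undisturbed, so I'll descend.

>>> carry_out([
  [0, -0.002, 0.02, 0, 0],
  [0, -0.002, 0.04, 0, 0],
  [0, -0.002, 0.055, 0, 0],
  [0, -0.002, 0.065, 0, 0],
  [0, -0.002, 0.07, 0, 0],
  [0, -0.002, 0.074, 0, 0],
  [0, -0.002, 0.077, 0, 0],
  [0, -0.002, 0.077, 0, 0],
])

```text
clock: 3.45
tcp_pos: [0.6057, -0.0504, 0.2378]
orientation: [0.363, 3.12, 0.0]
contact_force: [0.0, 0.5, 0.4]
grip_width: 0.0
gripper_force: 0.0
```

>>> carry_out([
  [0, 0, 0.001, 0, 0],
  [0, 0, 0.002, 0, 0],
  [0, 0, 0.003, 0, 0],
  [0, 0, 0.004, 0, 0],
  [0, 0, 0.005, 0, 0],
  [0, 0, 0.006, 0, 0],
  [0, 0, 0.006, 0, 0],
  [0, 0, 0.006, 0, 0],
])

```text
clock: 4.25
tcp_pos: [0.606, -0.0503, 0.2319]
orientation: [0.363, 3.12, 0.0]
contact_force: [1.9, 0.3, 3.9]
grip_width: 0.0001
gripper_force: 1.8
```

>>> carry_out([
  [0, 0, 0.001, 0, 0],
  [0, 0, 0.002, 0, 0],
  [0, 0, 0.003, 0, 0],
  [0, 0, 0.004, 0, 0],
  [0, 0, 0.005, 0, 0],
  [0, 0, 0.006, 0, 0],
  [0, 0, 0.006, 0, 0],
  [0, 0, 0.006, 0, 0],
])

```text
clock: 5.05
tcp_pos: [0.605, -0.0508, 0.2259]
orientation: [-0.364, -3.119, 0.0]
contact_force: [-2.0, -0.1, 5.5]
grip_width: 0.0002
gripper_force: 2.9
```

>>> carry_out([
  [0, 0, 0.0005, 0, 0],
  [0, 0, 0.001, 0, 0],
  [0, 0, 0.0015, 0, 0],
  [0, 0, 0.002, 0, 0],
  [0, 0, 0.002, 0, 0],
  [0, 0, 0.002, 0, 0],
  [0, 0, 0.002, 0, 0],
  [0, 0, 0.002, 0, 0],
])

```text
clock: 5.85
tcp_pos: [0.6058, -0.0508, 0.2252]
orientation: [0.364, 3.12, 0.001]
contact_force: [-3.3, 0.4, 14.2]
grip_width: -0.0002
gripper_force: 7.0
```

Force jumped to 14 N with no further travel, so this corner is on its hard stop and shut. Moving on to far-right.

>>> carry_out([
  [0, 0, -0.02, 0, 0],
  [0, 0, -0.04, 0, 0],
  [0.002, -0.04, -0.045, 0, 0],
  [0.003, -0.085, -0.045, 0, 0],
  [0.005, -0.13, -0.045, 0, 0],
  [0.006, -0.171, -0.04, 0, 0],
  [0.006, -0.171, -0.025, 0, 0],
  [0.006, -0.171, -0.014, 0, 0],
])

```text
clock: 6.65
tcp_pos: [0.5597, -0.2167, 0.2368]
orientation: [-0.368, -3.119, -0.0]
contact_force: [0.8, 0.7, -0.3]
grip_width: 0.0001
gripper_force: 0.0
```

>>> carry_out([
  [0, 0, 0, 0, 0],
  [0, 0, 0.002, 0, 0],
  [0, 0, 0.004, 0, 0],
  [0, 0, 0.006, 0, 0],
  [0, 0, 0.008, 0, 0],
  [0, 0, 0.01, 0, 0],
  [0, 0, 0.012, 0, 0],
  [0, 0, 0.012, 0, 0],
])

```text
clock: 7.45
tcp_pos: [0.5605, -0.2154, 0.2259]
orientation: [0.363, 3.121, 0.001]
contact_force: [0.2, 0.8, 5.3]
grip_width: 0.0
gripper_force: 2.2
```

>>> carry_out([
  [0, 0, 0.0005, 0, 0],
  [0, 0, 0.001, 0, 0],
  [0, 0, 0.0015, 0, 0],
  [0, 0, 0.002, 0, 0],
  [0, 0, 0.002, 0, 0],
  [0, 0, 0.002, 0, 0],
  [0, 0, 0.002, 0, 0],
  [0, 0, 0.002, 0, 0],
])

```text
clock: 8.25
tcp_pos: [0.5612, -0.2158, 0.2252]
orientation: [0.363, 3.118, 0.0]
contact_force: [-1.1, -0.1, 12.5]
grip_width: 0.0
gripper_force: 6.7
```

>>> carry_out([
  [0, 0, -0.02, 0, 0],
  [0, 0, -0.04, 0, 0],
  [0.03, 0, -0.045, 0, 0],
  [0.07, 0.001, -0.045, 0, 0],
  [0.11, 0.001, -0.045, 0, 0],
  [0.124, 0.001, -0.04, 0, 0],
  [0.124, 0.001, -0.025, 0, 0],
  [0.124, 0.001, -0.014, 0, 0],
])

```text
clock: 9.05
tcp_pos: [0.4394, -0.1858, 0.2371]
orientation: [-0.363, -3.12, -0.0]
contact_force: [0.8, 0.2, -0.8]
grip_width: 0.0
gripper_force: 0.0
```

>>> carry_out([
  [0, 0, 0, 0, 0],
  [0, 0, 0.002, 0, 0],
  [0, 0, 0.004, 0, 0],
  [0, 0, 0.006, 0, 0],
  [0, 0, 0.008, 0, 0],
  [0, 0, 0.01, 0, 0],
  [0, 0, 0.012, 0, 0],
  [0, 0, 0.012, 0, 0],
])

```text
clock: 9.85
tcp_pos: [0.4404, -0.186, 0.2259]
orientation: [0.363, 3.12, 0.001]
contact_force: [-1.6, 0.3, 4.0]
grip_width: -0.0001
gripper_force: 1.9
```

>>> carry_out([
  [0, 0, 0.0005, 0, 0],
  [0, 0, 0.001, 0, 0],
  [0, 0, 0.0015, 0, 0],
  [0, 0, 0.002, 0, 0],
  [0, 0, 0.002, 0, 0],
  [0, 0, 0.002, 0, 0],
  [0, 0, 0.002, 0, 0],
  [0, 0, 0.002, 0, 0],
])

```text
clock: 10.65
tcp_pos: [0.4402, -0.1864, 0.2251]
orientation: [0.364, 3.12, 0.002]
contact_force: [-6.8, 1.5, 23.2]
grip_width: -0.0002
gripper_force: 12.0
```

>>> carry_out([
  [0, 0, -0.02, 0, 0],
  [0, 0, -0.04, 0, 0],
  [-0.002, 0.04, -0.045, 0, 0],
  [-0.004, 0.085, -0.045, 0, 0],
  [-0.005, 0.13, -0.045, 0, 0],
  [-0.0065, 0.171, -0.04, 0, 0],
  [-0.0065, 0.171, -0.025, 0, 0],
  [-0.0065, 0.171, -0.014, 0, 0],
])

```text
clock: 11.45
tcp_pos: [0.4859, -0.0193, 0.237]
orientation: [0.357, 3.121, 0.001]
contact_force: [-0.5, -0.3, -0.6]
grip_width: 0.0001
gripper_force: 0.0
```

>>> carry_out([
  [0, 0, 0, 0, 0],
  [0, 0, 0.002, 0, 0],
  [0, 0, 0.004, 0, 0],
  [0, 0, 0.006, 0, 0],
  [0, 0, 0.008, 0, 0],
  [0, 0, 0.01, 0, 0],
  [0, 0, 0.012, 0, 0],
  [0, 0, 0.012, 0, 0],
])

```text
clock: 12.25
tcp_pos: [0.4859, -0.0212, 0.2258]
orientation: [0.364, 3.12, 0.0]
contact_force: [-0.7, 1.1, 3.4]
grip_width: 0.0
gripper_force: 1.9
```

>>> carry_out([
  [0, 0, 0.0005, 0, 0],
  [0, 0, 0.001, 0, 0],
  [0, 0, 0.0015, 0, 0],
  [0, 0, 0.002, 0, 0],
  [0, 0, 0.002, 0, 0],
  [0, 0, 0.002, 0, 0],
  [0, 0, 0.002, 0, 0],
  [0, 0, 0.002, 0, 0],
])

```text
clock: 13.05
tcp_pos: [0.486, -0.0211, 0.2251]
orientation: [0.364, 3.12, 0.003]
contact_force: [-7.1, 2.3, 23.4]
grip_width: 0.0
gripper_force: 11.9
```

>>> carry_out([
  [0, 0, -0.03, 0, 0],
  [0, 0, -0.07, 0, 0],
  [0, 0, -0.11, 0, 0],
  [-0.02, 0.03, -0.15, 0, 0],
  [-0.02, 0.07, -0.18, 0, 0],
  [-0.02, 0.11, -0.2, 0, 0],
  [-0.02, 0.15, -0.22, 0, 0],
  [-0.02, 0.19, -0.22, 0, 0],
])

```text
clock: 13.85
tcp_pos: [0.5498, 0.1609, 0.4469]
orientation: [0.363, 3.115, 0.005]
contact_force: [0.9, -0.5, -0.7]
grip_width: -0.0001
gripper_force: 0.0
```

```bash
python3 - <<'E'
from h import *
a=r.grab_frame("top")[130:260,150:310,::-1];b=r.grab_frame("scene")[160:290,170:330,::-1]
f=lambda x:cv2.resize(x,(480,390),interpolation=cv2.INTER_CUBIC)[:, :400]
f=lambda x:cv2.resize(x,(400,325),interpolation=cv2.INTER_CUBIC)
cv2.imwrite("pics/end.png",np.hstack([f(a),f(b)]))
o=r.get_obs();print(o["tcp_pos"],o["contact_force"])
E
```

```text
[0.54896824 0.16625686 0.44374673] [-0.14445638 -0.0746788  -1.38722027]
```

View pics/end.png

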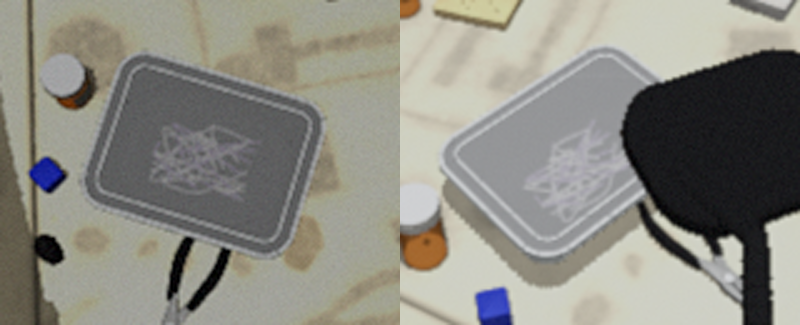

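The lid now looks flat, with an even rim at all four corners in the top view (130,60), (315,105), (275,245), (95,185), and the fold lines are gone. The tub and its neighbours have not moved and the arm is clear of everything.

```bash
python3 -c "from bench import r;print(r.hand_in())"
```

```text
the job is handed in; nothing more can be done
None
```

I pressed all four lid corners down to their hard stops, the final pictures show the rim flush with the tub and neighbouring items in place, and the job is handed in at about 14 s; no verdict came back.

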